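# Open the telescopic pan rack one hole and hang the pan end-on

### The job

Make room for a second pan in the rack. Lift the amber pan out of the rack and set it down upright on the red board, then press the red spring button flush, slide the rack's near rail towards you to its next hole until the button springs out again, and hang the amber pan back in the opened rack turned a quarter turn, its two short ends on the rails, far enough to one side that a second such pan would fit beside it. Leave the black pan, the jar and the bowl alone.

Things in the scene. Friction and masses are not known exactly. Their poses are not given: they have to be found in the camera images.
- rack: Fixed part of a steel telescopic pan rack screwed to the bench. Origin on the bench midway between its two side tubes; x points from the near (sliding) rail to the far rail, y along the rails, z up. Side tubes run along x at y = +-145 mm, centre height 64 mm. An end-on pan hangs with its centre at x = 14 mm (after opening), a broadside one at x = 48 mm (before), its origin at z = 23 mm.
- far_ledge (a point): Middle of the fixed far rail's ledge, on its inner edge and top face (rack x = 94 mm, height 80 mm). The rail is an angle from rack y = -157 to +157 mm: a flat ledge 12 mm wide, then an upstand 3 mm thick and 8 mm high on the far side (top at height 88 mm).
- near_ledge (a point): Middle of the sliding near rail's ledge, on its inner edge and top face (rack x = 2 mm at first, -66 mm in the next hole; height 80 mm). Mirror image of the far rail: ledge 12 mm wide, upstand 8 mm high on the near side. Upstand faces are 116 mm apart at first and 184 mm apart in the next hole.
- bar (a joint): Slide of the near rail with both side sleeves and their gliding legs along the rack's -x: 0 m in the first hole (start), 0.068 m in the next hole, about 1.5 mm of play in each. Rubs with about 2 N. It cannot move while the button stands out.
- bar_grip (a point): Centre of the 24 mm square sleeve at rack y = +145 mm, at its first button hole (height 64 mm, 14 mm square, in the sleeve's rack +y face); moves with the rail. The next hole is 68 mm further along rack +x. Pinched across here from above, one finger presses the button; sliding along rack -x takes about 10 N at first, then 5 N. Near rail begins 37 mm towards rack +x; sleeve ends 25 mm the other way.
- button (a joint): How far the red spring button is pressed in: 0 m standing out, 0.006 m flush with the sleeve's outer face (3 N at 0, 5 N flush). Pressed flush, its dome slips under the sleeve's wall as the sleeve is slid (then 0.008 m, kept in by the wall) and it springs out to 0 at the next hole.
- button_tip (a point): Tip of the domed red button, 11 mm in diameter, standing 6 mm out of the sleeve's outer face along the rack's +y, at height 64 mm. The button belongs to the fixed inner tube and stays where it is when the sleeve slides.
- pan: Empty amber plastic pan, 176 x 108 mm over its rim, 65 mm deep, 0.14 to 0.26 kg. Origin at the centre of its underside, x along its length, z up. The rim is 8 mm high (57 to 65 mm) and 14.5 mm wide from inner wall to outer edge; below it the body is 152 x 84 mm, tapering. Pinch it over a free rim, one finger inside. Starts hung broadside: long rims on the ledges, x along rack +y.
- board: Red cutting board, 280 x 200 x 12 mm, lying fixed on the bench. Origin at the centre of its underside; x along its 280 mm, z up.
- spare: Black plastic pan of the same size, 176 x 108 x 65 mm, standing on the bench (origin at the centre of its underside, x along its length): leave it alone.
- jar: Yellow jar with a lid, 72 mm in diameter, 120 mm tall, origin at the centre of its underside: leave it alone.
- bowl: Steel mixing bowl, 220 mm in diameter, 75 mm tall, origin at the centre of its underside: leave it alone.
There are look-alikes about, which are no part of the job. What is meant by the pan is not blue, and is the larger of those in its own colour.

How it is judged:
By the outcome, as a careful person would: the job done as asked, in the order asked, and still so for the second after the job is handed in, with the robot touching nothing.
It also fails if it takes over 72 s, if anything falls off the work surface, if the arm or the gripper's body presses on something with over 40 N, if the wrist force passes 120 N, or if a joint passes its speed limit or range.

### The arm

A 6-joint arm with a two-finger parallel gripper is mounted at the origin on the work surface. World frame = base frame: x ahead of the robot, y to its left, z up, the work surface at z = 0. Lengths are in m, angles in rad, forces in N, time in s.
With the tool pointing down it reaches from about 0.3 to 0.775 m from the base axis. Payload 14.6 kg.
Tool frame: the origin (TCP) lies on the centre line of the jaws, within the pads' length; the fingertips stand 17 mm ahead of it and the grasp point (between the pads) lies 2 mm behind it; z points along the fingers, x is the direction in which the jaws open and shut, and the axes are right-handed (so a half turn about z gives the same grasp; the last joint's range is limited). The gripper opens to 94 mm and grips with 3 to 60 N. Pads are 16 mm wide; open, the fingers measure 119 mm over their backs; the gripper's body (75 mm by 177 mm) begins 78 mm behind the grasp point.
Start: joints at [1.049, 0.3, 1.521, -0, 1.321, -0.067], TCP at [0.242, 0.494, 0.222] pointing down, gripper open.
Joint ranges: [-3.03, 3.03], [-0.79, 2.21], [0.23, 2.52], [-1.04, 4.18], [0, 3.07], [-2.55, 2.55]. Speed limits (rad/s): [2.22, 2.22, 2.57, 3.14, 3.14, 3.14].

### API

Orientations are given as [roll, pitch, yaw] about the fixed x, y, z axes, in that order (R = Rz(yaw) Ry(pitch) Rx(roll)).
In Python, from station import ctrl gives the robot as it stands. The module is installed in compiled form; this text tells all that it offers.
- The arm moves only by the tool drive_tool, never from a script. Its argument "increments" is a list of rows, each a list of 3 entries, a list of its own where there are three numbers: the turn, a rotation vector about the tool's x, y, z in degrees, then the shift along the tool's x, y, z in mm, then the opening, from 0 (shut) to 1 (fully open). In form: [[[ax, ay, az], [dx, dy, dz], hand], ...]. A call has 1 to 20 rows; each row shifts and turns the commanded pose from where the row before left it, along the tool's axes as they then stand; what a row does not reach is not made up. A row lasts 1/8 s, in which the tool goes at most 62.5 mm and 10.7 degrees, less where a joint would pass 70% of its speed; a pose out of reach is approached as far as the arm can. A call with a gripper value outside its range is refused whole. The fingers move at their own pace and stop on an object; "squeeze" is the grip in N (left out, the last holds). Time passes only in rows, so rows that do not move let the fingers close. It gives the time, the measured TCP pose, the force and the opening at its end, in the units of the state.
- ctrl.get_obs(): the state, without advancing time (a new reading comes with each control period).
- ctrl.camera(name): name is "side" or "top"; returns the picture (480x640x3 uint8, red, green, blue); there is no depth.
- ctrl.calibration(name): a dict with "fx", "fy", "cx", "cy" (pixels), "k1" (the pictures are not rectified: a ray, as slopes to the right and down, at radius r is drawn at 1 + k1 r^2 times it, then the intrinsics apply), "rvec" (rotation vector, rad) and "tvec" (3), from world to camera coordinates, as OpenCV has them. Camera axes: x right, y down, z forward; pixel columns grow to the right and rows downward; lengths in m; the calibration is good to about 2 mm. A picture is of the moment at which its call begins. calibration takes no time and is no camera call.
- ctrl.hand_in(): hands the job in, once; it reports no verdict.
The state is a dict: "time_s": time; "qpos": joint angles; "joint_vel": joint speeds; "tau": joint torques, N m; "ee_pos": TCP position; "eef_rot": TCP orientation; "force": force on the tool from outside, world axes, zero at the start; "moment": the same for the moment, N m; "grip_width": finger opening in m.
Only numpy, scipy, OpenCV 4.12 (cv2) and the standard library are available. Lean on these libraries where they do the work, as an engineer would, in place of code of your own. Each camera call takes 0.05 s, during which the arm holds its last target.

## Working session

There is one attempt and no reset: what is moved stays moved. The work goes in short steps, Python scripts to look and compute and a tool call to move; the robot and the scene stay as the last step left them, time stands still between calls to the robot, and variables do not carry over. Pictures are saved under pics/ and viewed, and the job is handed in when it is done.

Besides the shell and the picture viewer there is one more tool, called by a JSON object that holds its "api" and its "payload", one argument or row to a line. drive_tool: Moves the arm, as the interface text tells. Its arguments: {"type":"object","properties":{"increments":{"type":"array"},"squeeze":{"type":"number"}},"required":["increments"]}

```bash
mkdir -p pics; python3 - <<'E'
from station import ctrl
import cv2
for n in("side","top"):
    im=ctrl.camera(n); cv2.imwrite(f"pics/{n}0.png",im[:,:,::-1]); print(n,ctrl.calibration(n))
print(ctrl.get_obs())
E
```

```text
side {'fx': 512.0790007802376, 'fy': 512.0790007802376, 'cx': 318.44885314518444, 'cy': 235.52534744771543, 'k1': -0.0403778489238408, 'rvec': array([ 2.19373647, -0.57724988,  0.27863931]), 'tvec': array([-0.47373203,  0.23040654,  1.23424891])}
top {'fx': 480.9696501447455, 'fy': 480.9696501447455, 'cx': 318.5649486850326, 'cy': 238.63669919583987, 'k1': -0.005816063485843217, 'rvec': array([ 2.141952  , -2.12998291,  0.2241607 ]), 'tvec': array([-0.01492203,  0.5439486 ,  1.33090435])}
{'time_s': 0.1, 'qpos': array([ 1.04937130e+00,  3.00421303e-01,  1.52148624e+00, -1.02715202e-05,
        1.32071059e+00, -6.65763716e-02]), 'joint_vel': array([-0.00134718, -0.00048445, -0.00275931,  0.00015475, -0.00249921,
       -0.00148885]), 'tau': array([ 1.90926003e-03, -5.32639432e+01, -3.53286052e+01,  7.09711318e-02,
        2.34627194e-02, -3.71747637e-05]), 'ee_pos': array([0.24151884, 0.49390259, 0.22195376]), 'eef_rot': array([-3.14153436e+00,  1.02387019e-03,  1.11595025e+00]), 'force': array([-0.21661413, -0.16108246, -0.02548869]), 'moment': array([-0.00906726,  0.01567877,  0.03809371]), 'grip_width': 0.09399178059962666}
```

View pics/side0.png

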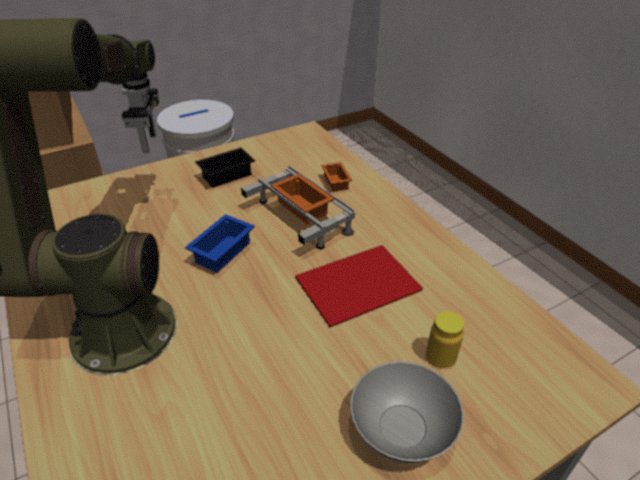

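View pics/top0.png

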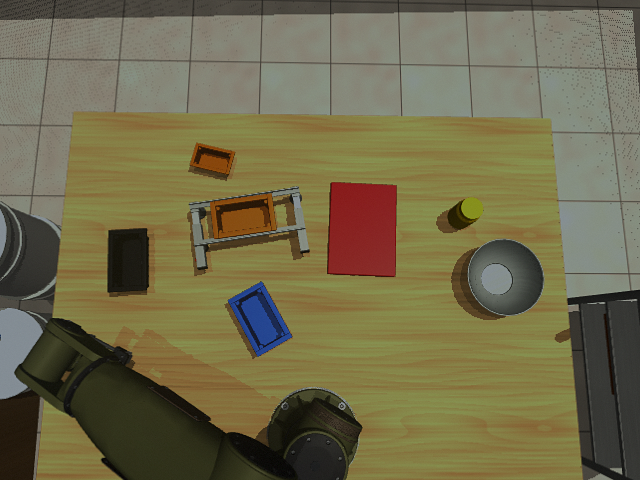

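```bash
cat > h.py <<'E'
import numpy as np,cv2
from station import ctrl
def cal(n):
    c=ctrl.calibration(n);R=cv2.Rodrigues(np.array(c['rvec']))[0];return c,R,np.array(c['tvec'])
def proj(n,P):
    c,R,t=cal(n);p=np.atleast_2d(P)@R.T+t;s=p[:,:2]/p[:,2:];s=s*(1+c['k1']*(s**2).sum(1,keepdims=True))
    return s*[c['fx'],c['fy']]+[c['cx'],c['cy']]
def ray(n,uv):
    c,R,t=cal(n);d=(np.atleast_2d(uv).astype(float)-[c['cx'],c['cy']])/[c['fx'],c['fy']];s=d.copy()
    for _ in range(20): s=d/(1+c['k1']*(s**2).sum(1,keepdims=True))
    D=np.c_[s,np.ones(len(s))]@R;return -R.T@t,D
def onz(n,uv,z):
    o,D=ray(n,uv);return o+D*((z-o[2])/D[:,2:])
def tri(a,b):
    o1,d1=ray("side",a);o2,d2=ray("top",b);d1=d1[0]/np.linalg.norm(d1);d2=d2[0]/np.linalg.norm(d2)
    s=np.linalg.lstsq(np.c_[d1,-d2],o2-o1,rcond=None)[0];p,q=o1+s[0]*d1,o2+s[1]*d2
    return (p+q)/2,np.linalg.norm(p-q)
def crop(n,x0,y0,x1,y1,k,f):
    im=ctrl.camera(n)[:,:,::-1];cv2.imwrite(f,cv2.resize(im[y0:y1,x0:x1],None,fx=k,fy=k,interpolation=cv2.INTER_CUBIC))
E
python3 - <<'E'
from h import *
crop("side",230,155,365,255,5.9,"pics/s1.png")
crop("top",180,170,320,275,5.7,"pics/t1.png")
E
```

```text
(no output)
```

View pics/s1.png

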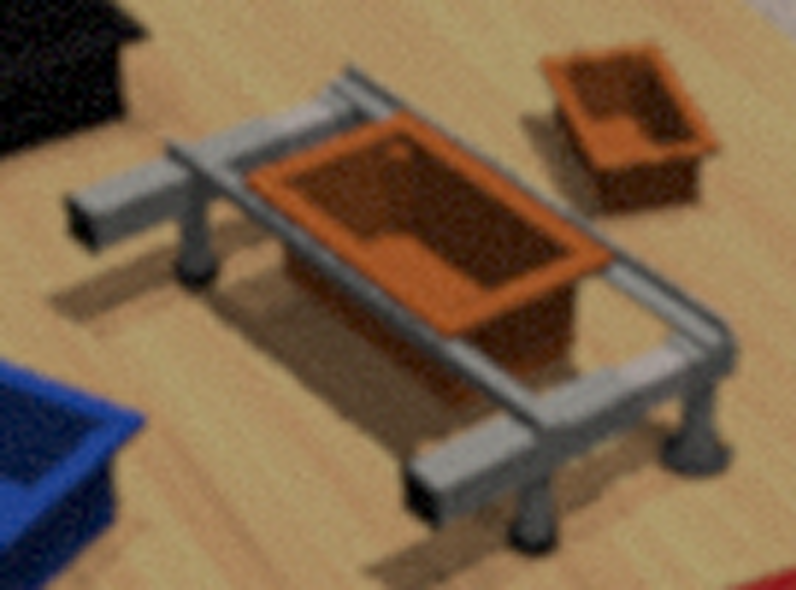

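View pics/t1.png

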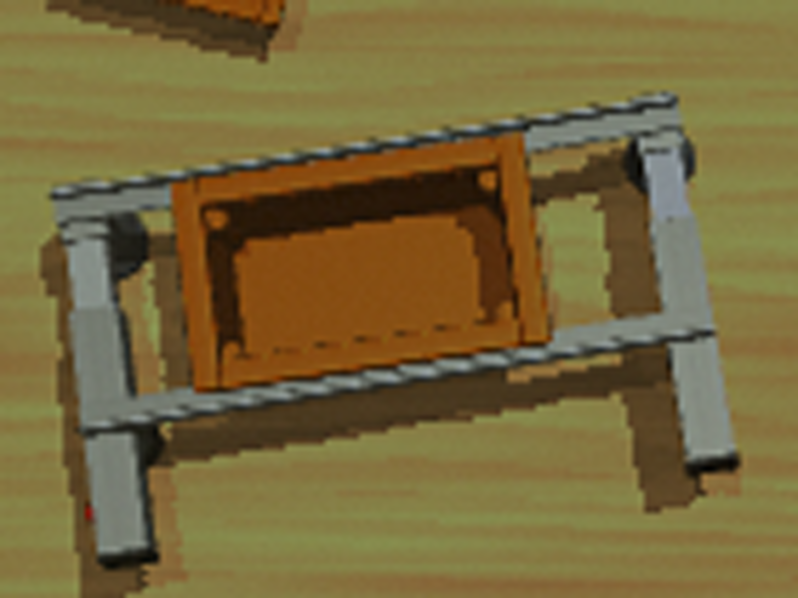

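```bash
python3 - <<'E'
from h import *
from scipy.optimize import least_squares
T=lambda u,v:("top",180+u/5.7-.4,170+v/5.7-.4); S=lambda u,v:("side",230+u/5.9-.4,155+v/5.9-.4)
pts=[(T(52,190),(109,157,88)),(T(678,96),(109,-157,88)),(T(85,432),(-13,157,88)),(T(716,334),(-13,-157,88)),
(T(98,556),(-75,157,76)),(T(152,550),(-75,133,76)),(T(686,460),(-75,-133,76)),(T(738,456),(-75,-157,76)),(T(88,512),(-50,163,64)),
(S(350,68),(109,157,88)),(S(735,325),(109,-157,88)),(S(172,143),(-13,157,88)),(S(545,428),(-13,-157,88)),(S(410,464),(-75,-133,76)),(S(430,490),(-75,-157,76)),(S(68,197),(-75,157,76))]
def W(p,q): c,s=np.cos(p[2]),np.sin(p[2]); x,y,z=np.array(q)/1e3; return [p[0]+c*x-s*y,p[1]+s*x+c*y,z]
def res(p): return np.concatenate([proj(a[0],W(p,q))[0]-a[1:] for a,q in pts])
r=least_squares(res,[.5,.2,0],loss='soft_l1');print(r.x,np.degrees(r.x[2]));print(res(r.x).reshape(-1,2).round(1))
for n in("top","side"):
    im=ctrl.camera(n)
    hsv=cv2.cvtColor(im,cv2.COLOR_RGB2HSV)
    print(n,"px hsv pan",hsv[197,243] if n=="top" else hsv[180,300])
    for name,lo,hi in(("amber",(5,150,50),(17,255,255)),("red",(0,180,60),(4,255,255)),("red2",(174,180,60),(180,255,255))):
        m=cv2.inRange(hsv,lo,hi);
        for c in cv2.findContours(m,0,2)[0]:
            if cv2.contourArea(c)>150: print(name,cv2.contourArea(c),cv2.minAreaRect(c))
            elif name!="amber" : print(name,"small",c[0],cv2.contourArea(c))
# board from top corners
E
```

```text
[0.55502629 0.18207245 0.16624567] 9.52517500239541
[[-0.1 -0.1]
 [ 0.5 -0.3]
 [-0.8 -0.3]
 [ 0.5 -0.6]
 [ 0.5  0.4]
 [-0.3  0.1]
 [ 0.8  0.9]
 [ 0.2  0.3]
 [ 0.   0.3]
 [ 0.3 -1.3]
 [ 0.1 -0.4]
 [-0.8 -1.3]
 [-0.5 -1.5]
 [-0.7  0.4]
 [ 1.3  0.3]
 [ 0.4 -0.3]]
top px hsv pan [ 13 228 130]
amber 2274.5 ((242.66995239257812, 215.6899871826172), (37.75950241088867, 67.59941101074219), 81.8698959350586)
amber 934.5 ((211.97691345214844, 158.58462524414062), (40.6077880859375, 25.697799682617188), 15.255118370056152)
red small [[384 272]] 0.0
red small [[375 272]] 0.0
red small [[394 271]] 0.0
red small [[391 271]] 0.0
red small [[381 271]] 0.5
red small [[383 268]] 0.5
red small [[393 264]] 0.0
red small [[385 264]] 0.0
red small [[392 262]] 0.0
red small [[387 262]] 5.5
red small [[195 259]] 0.0
red small [[393 257]] 0.0
red small [[395 246]] 0.0
red small [[395 185]] 0.0
red 5427.0 ((362.3323974609375, 229.19180297851562), (66.74494934082031, 91.46320343017578), 2.1610796451568604)
red2 small [[378 238]] 0.0
red2 small [[374 235]] 0.0
red2 small [[367 227]] 0.0
red2 small [[395 226]] 0
[... 3839 characters left out ...]
266]] 8.5
red 1193.5 ((351.913818359375, 287.03448486328125), (55.70860290527344, 87.46250915527344), 68.19859313964844)
red small [[380 264]] 0.0
red small [[328 264]] 68.5
red small [[353 263]] 0.0
red small [[340 263]] 0.0
red small [[332 263]] 0.0
red small [[366 262]] 0.0
red small [[336 261]] 12.0
red small [[379 259]] 81.5
red small [[383 257]] 0.0
red small [[375 255]] 1.0
red small [[371 255]] 0.0
red 355.0 ((399.00006103515625, 275.5000305175781), (48.790367126464844, 16.26345443725586), 45.0)
red small [[380 246]] 97.5
red2 small [[307 292]] 0.0
red2 small [[399 265]] 0.0
red2 4876.0 ((358.63372802734375, 282.84033203125), (57.54037857055664, 110.46024322509766), 68.5522689819336)
```

```bash
cat >> h.py <<'E'
RK=np.array([.555,.182,.16625])
def r2w(x,y): c,s=np.cos(RK[2]),np.sin(RK[2]); return np.array([RK[0]+c*x-s*y,RK[1]+s*x+c*y])
def w2r(p): c,s=np.cos(RK[2]),np.sin(RK[2]); d=np.array(p)[:2]-RK[:2]; return np.array([c*d[0]+s*d[1],-s*d[0]+c*d[1]])
def show(name,n,uv,z):
    P=onz(n,uv,z); c=P.mean(0); L=[np.linalg.norm(P[i]-P[(i+1)%4])for i in range(4)]
    a=P[1]-P[0]; print(name,'centre',c.round(4),'rack',w2r(c).round(4),'sides',np.round(L,3),'ang',np.degrees([np.arctan2(*(P[(i+1)%4]-P[i])[1::-1]) for i in range(4)]).round(1)); return P
E
python3 - <<'E'
from h import *
T=lambda u,v:(180+u/5.7-.4,170+v/5.7-.4); S=lambda u,v:(230+u/5.9-.4,155+v/5.9-.4)
show("pan top","top",[T(172,183),T(524,133),T(548,343),T(197,391)],.088)
show("pan side","side",[S(245,177),S(402,112),S(612,260),S(445,335)],.088)
im=ctrl.camera("top");hsv=cv2.cvtColor(im,cv2.COLOR_RGB2HSV)
m=cv2.inRange(hsv,(0,170,60),(4,255,255))|cv2.inRange(hsv,(174,170,60),(180,255,255));m=cv2.morphologyEx(m,3,np.ones((5,5)))
c=max(cv2.findContours(m,0,2)[0],key=cv2.contourArea);print(cv2.minAreaRect(c))
show("board","top",cv2.boxPoints(cv2.minAreaRect(c)),.012)
print("button",r2w(-.05,.163),"grip",r2w(-.05,.145))
crop("top",85,100,330,285,3.2,"pics/t2.png")
crop("top",90,130,250,250,5,"pics/t3.png")
E
```

```text
pan top centre [0.6014 0.2018 0.088 ] rack [0.049  0.0118] sides [0.175 0.107 0.172 0.106] ang [ -81.  -172.5   98.5    9.1]
pan side centre [0.5986 0.1996 0.088 ] rack [0.0459 0.0102] sides [0.102 0.176 0.104 0.175] ang [   8.9  -81.1 -171.9   98.2]
((362.687744140625, 229.21324157714844), (67.45794677734375, 91.36115264892578), 2.2457425594329834)
board centre [ 0.5832 -0.1442  0.012 ] rack [-0.0262 -0.3263] sides [0.277 0.205 0.278 0.197] ang [ -2.2 -91.7 176.3  88.1]
button [0.47871529 0.33447834] grip [0.48169403 0.31672652]
```

View pics/t2.png

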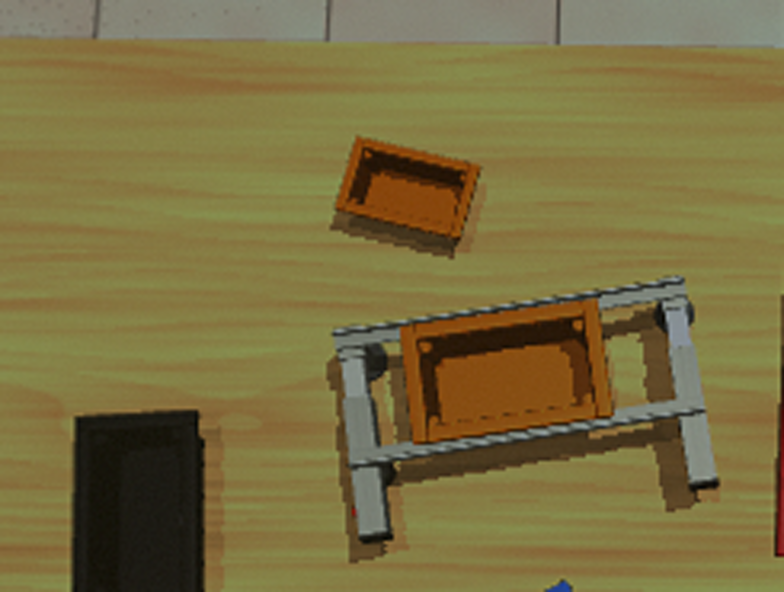

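The candidates are the amber pan hanging in the rack at top px (243,217), the small amber pan on the bench at (213,159), the blue pan at (259,319) and the black pan at (128,261). The one I want is the hung amber pan: it isn't blue and it's the larger amber one. Its rim measures 175 x 106 mm in the crop, which fits. The red button shows at top px (195,260).

```bash
cat >> h.py <<'E'
def go(x,y,z,yaw):
    "print the tool-axis moves to a target: turn about tool z first, then shift at the new yaw"
    o=ctrl.get_obs();p=o['ee_pos'];ps=o['eef_rot'][2];d=np.array([x,y,z])-p;a=np.radians(yaw)
    t=(np.degrees(ps)-yaw+180)%360-180
    print("t",round(o['time_s'],2),"pos",p.round(4),"rpy",np.degrees(o['eef_rot']).round(1),"F",o['force'].round(1),"w",round(o['grip_width'],4))
    print("turn z",round(t,1),"shift",np.round([1e3*(np.cos(a)*d[0]+np.sin(a)*d[1]),1e3*(np.sin(a)*d[0]-np.cos(a)*d[1]),-1e3*d[2]],1))
E
python3 - <<'E'
from h import *
print(r2w(.048,-.070));go(*r2w(.048,-.070),.2,99.5)
E
```

```text
[0.61392215 0.12090843]
t 0.45 pos [0.2416 0.4941 0.2224] rpy [-180.     0.    63.9] F [-0.1  0.6 -0.2] w 0.0943
turn z -35.6 shift [-429.5  305.6   22.4]
```

{"api": "drive_tool", "payload": {
  "increments": [
    [[0, 0, -8.9], [0, 0, 0], 0.6],
    [[0, 0, -8.9], [0, 0, 0], 0.6],
    [[0, 0, -8.9], [0, 0, 0], 0.6],
    [[0, 0, -8.9], [0, 0, 0], 0.6],
    [[0, 0, 0], [-28.6, 20.4, 0], 0.6],
    [[0, 0, 0], [-28.6, 20.4, 0], 0.6],
    [[0, 0, 0], [-28.6, 20.4, 0], 0.6],
    [[0, 0, 0], [-28.6, 20.4, 0], 0.6],
    [[0, 0, 0], [-28.6, 20.4, 0], 0.6],
    [[0, 0, 0], [-28.6, 20.4, 0], 0.6],
    [[0, 0, 0], [-28.6, 20.4, 0], 0.6],
    [[0, 0, 0], [-28.6, 20.4, 0], 0.6],
    [[0, 0, 0], [-28.6, 20.4, 0], 0.6],
    [[0, 0, 0], [-28.6, 20.4, 0], 0.6],
    [[0, 0, 0], [-28.6, 20.4, 0], 0.6],
    [[0, 0, 0], [-28.6, 20.4, 0], 0.6],
    [[0, 0, 0], [-28.6, 20.4, 5], 0.6],
    [[0, 0, 0], [-28.6, 20.4, 5], 0.6],
    [[0, 0, 0], [-28.6, 20.4, 12], 0.6],
    [[0, 0, 0], [0, 0, 0], 0.6]
  ],
  "squeeze": 50
}}

```text
time_s: 2.95
ee_pos: [0.615, 0.1201, 0.1989]
eef_rot: [-3.139, 0.0, 1.735]
force: [-0.5, 0.2, -0.1]
grip_width: 0.0563
```

```bash
python3 - <<'E'
from h import *
go(*r2w(.048,-.070),.080,99.5)
crop("top",180,150,320,255,5.7,"pics/t4.png")
crop("side",200,100,365,224,4.8,"pics/s4.png")
E
```

```text
t 2.95 pos [0.615  0.1201 0.1989] rpy [-179.9    0.    99.4] F [-0.5  0.2 -0.1] w 0.0563
turn z -0.1 shift [  1.   -0.9 118.9]
```

View pics/t4.png

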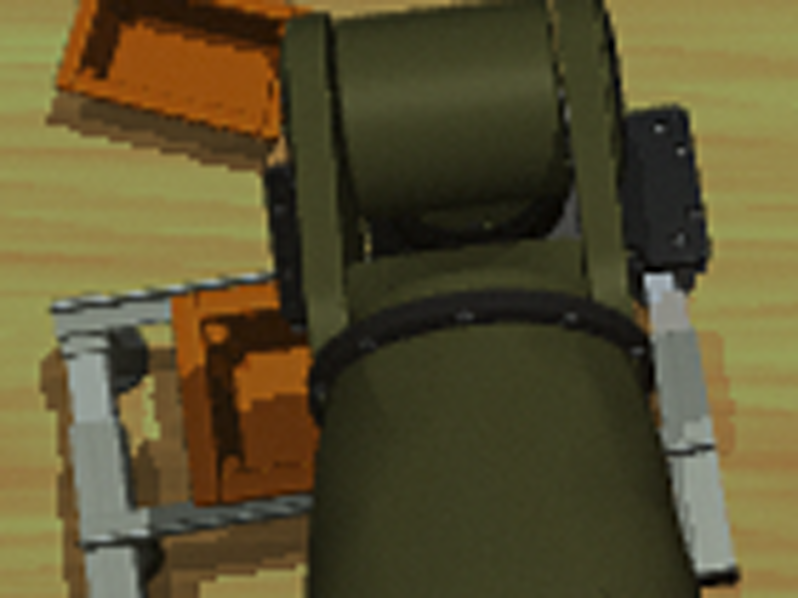

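View pics/s4.png

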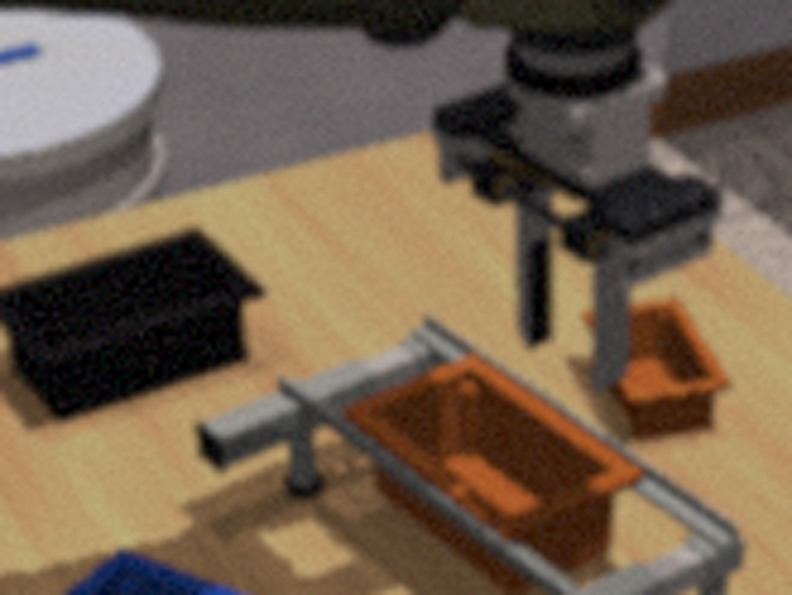

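{"api": "drive_tool", "payload": {
  "increments": [
    [[0, 0, 0], [1, -0.9, 20], 0.6],
    [[0, 0, 0], [0, 0, 20], 0.6],
    [[0, 0, 0], [0, 0, 20], 0.6],
    [[0, 0, 0], [0, 0, 20], 0.6],
    [[0, 0, 0], [0, 0, 20], 0.6],
    [[0, 0, 0], [0, 0, 10], 0.6],
    [[0, 0, 0], [0, 0, 9], 0.6],
    [[0, 0, 0], [0, 0, 0], 0.6],
    [[0, 0, 0], [0, 0, 0], 0],
    [[0, 0, 0], [0, 0, 0], 0],
    [[0, 0, 0], [0, 0, 0], 0],
    [[0, 0, 0], [0, 0, 0], 0],
    [[0, 0, 0], [0, 0, 0], 0]
  ],
  "squeeze": 50
}}

```text
time_s: 4.68
ee_pos: [0.6136, 0.1226, 0.0818]
eef_rot: [3.141, -0.0, 1.737]
force: [0.4, -1.0, 5.8]
grip_width: 0.0145
```

```bash
python3 - <<'E'
from h import *
go(*r2w(.048,-.070),.080,99.5)
crop("side",230,120,365,221,5.8,"pics/s5.png")
E
```

```text
t 4.67 pos [0.6136 0.1226 0.0818] rpy [180.   -0.   99.5] F [ 0.4 -1.   5.8] w 0.0145
turn z 0.0 shift [-1.7  0.   1.8]
```

View pics/s5.png

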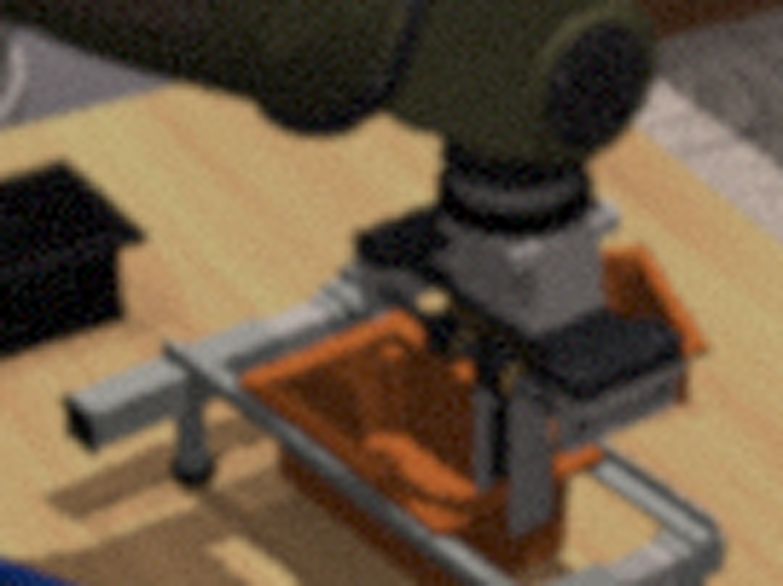

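The pinch closed on 14.5 mm, which is the rim width. The picture shows the fingers on the pan's near short rim. Lifting.

{"api": "drive_tool", "payload": {
  "increments": [
    [[0, 0, 0], [0, 0, -5], 0],
    [[0, 0, 0], [0, 0, -10], 0],
    [[0, 0, 0], [0, 0, -15], 0],
    [[0, 0, 0], [0, 0, -20], 0],
    [[0, 0, 0], [0, 0, -20], 0],
    [[0, 0, 0], [0, 0, -20], 0],
    [[0, 0, 0], [0, 0, -20], 0],
    [[0, 0, 0], [0, 0, -15], 0],
    [[0, 0, 0], [0, 0, -5], 0],
    [[0, 0, 0], [0, 0, 0], 0]
  ]
}}

```text
time_s: 5.98
ee_pos: [0.6133, 0.1225, 0.2113]
eef_rot: [-3.141, 0.0, 1.737]
force: [0.2, -0.9, -1.9]
grip_width: 0.0139
```

```bash
python3 - <<'E'
from h import *
go(.502,-.144,.21,0)
crop("side",200,70,400,220,4,"pics/s6.png")
E
```

```text
t 5.97 pos [0.6133 0.1225 0.2113] rpy [-180.     0.    99.5] F [ 0.2 -0.9 -1.9] w 0.0139
turn z 99.5 shift [-111.3  266.5    1.3]
```

View pics/s6.png

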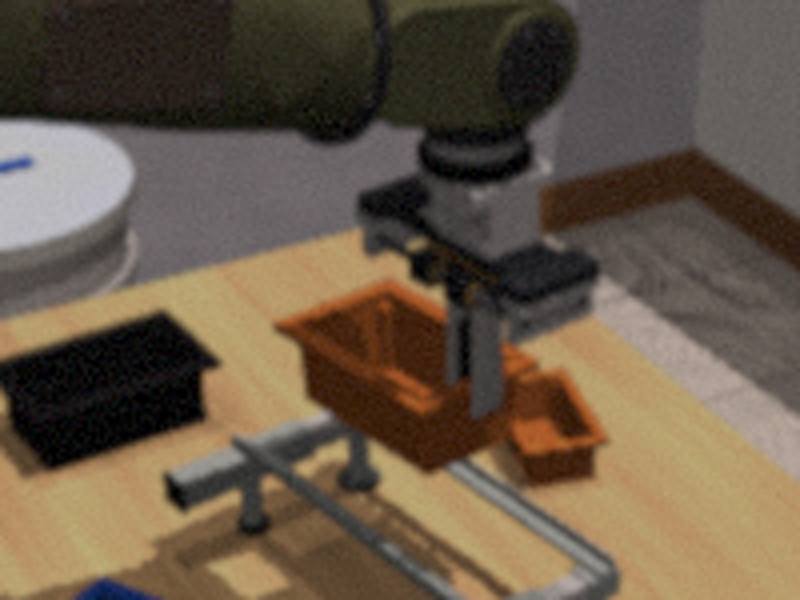

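{"api": "drive_tool", "payload": {
  "increments": [
    [[0, 0, 0], [-13.5, -8.5, 0], 0],
    [[0, 0, 0], [-27.2, -17.1, 0], 0],
    [[0, 0, 0], [-27.2, -17.1, 0], 0],
    [[0, 0, 0], [-27.2, -17.1, 0], 0],
    [[0, 0, 0], [-27.2, -17.1, 0], 0],
    [[0, 0, 0], [-27.2, -17.1, 0], 0],
    [[0, 0, 0], [-27.2, -17.1, 0], 0],
    [[0, 0, 0], [-27.2, -17.1, 0], 0],
    [[0, 0, 0], [-27.2, -17.1, 0], 0],
    [[0, 0, 0], [-13.6, -8.5, 0], 0],
    [[0, 0, 9.95], [0, 0, 0], 0],
    [[0, 0, 9.95], [0, 0, 0], 0],
    [[0, 0, 9.95], [0, 0, 0], 0],
    [[0, 0, 9.95], [0, 0, 0], 0],
    [[0, 0, 9.95], [0, 0, 0], 0],
    [[0, 0, 9.95], [0, 0, 0], 0],
    [[0, 0, 9.95], [0, 0, 0], 0],
    [[0, 0, 9.95], [0, 0, 0], 0],
    [[0, 0, 9.95], [0, 0, 0], 0],
    [[0, 0, 9.95], [0, 0, 0], 0]
  ]
}}

```text
time_s: 8.52
ee_pos: [0.502, -0.1441, 0.2111]
eef_rot: [-3.141, 0.001, -0.005]
force: [-0.1, -0.2, -1.1]
grip_width: 0.0141
```

```bash
python3 - <<'E'
from h import *
go(.502,-.144,.074,0)
crop("side",240,150,440,300,4,"pics/s7.png")
crop("top",280,150,440,270,5,"pics/t7.png")
E
```

```text
t 8.53 pos [ 0.502  -0.1441  0.2111] rpy [-180.     0.    -0.3] F [-0.1 -0.2 -1.1] w 0.0141
turn z -0.3 shift [-0.000e+00 -1.000e-01  1.371e+02]
```

View pics/s7.png

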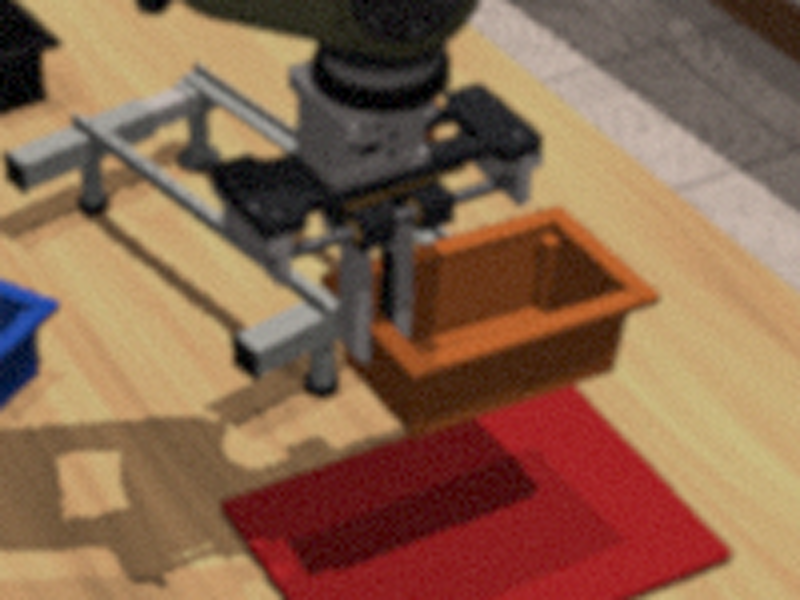

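View pics/t7.png

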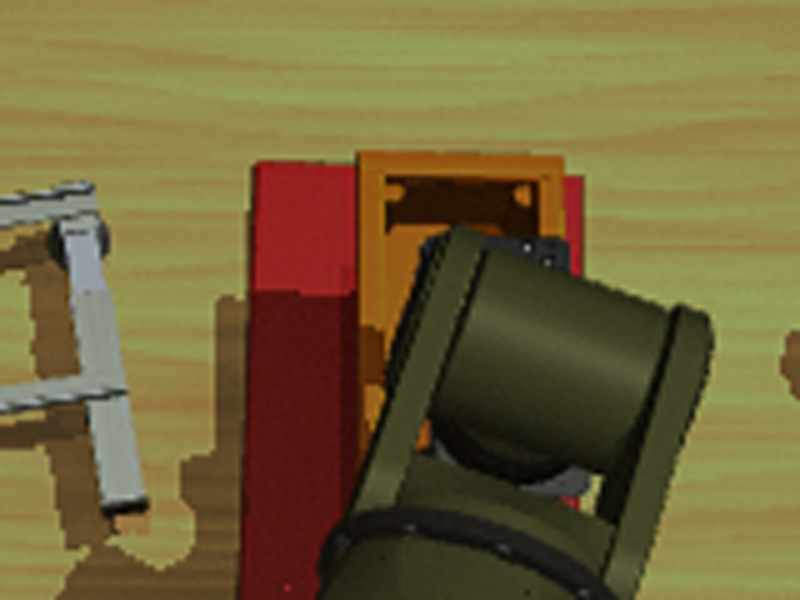

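{"api": "drive_tool", "payload": {
  "increments": [
    [[0, 0, 0], [0, 0, 10], 0],
    [[0, 0, 0], [0, 0, 25], 0],
    [[0, 0, 0], [0, 0, 25], 0],
    [[0, 0, 0], [0, 0, 25], 0],
    [[0, 0, 0], [0, 0, 25], 0],
    [[0, 0, 0], [0, 0, 15], 0],
    [[0, 0, 0], [0, 0, 8], 0],
    [[0, 0, 0], [0, 0, 4], 0],
    [[0, 0, 0], [0, 0, 2], 0],
    [[0, 0, 0], [0, 0, 0], 0]
  ]
}}

```text
time_s: 9.88
ee_pos: [0.503, -0.1445, 0.0737]
eef_rot: [3.141, -0.002, 0.001]
force: [-5.5, 1.1, 8.1]
grip_width: 0.0145
```

{"api": "drive_tool", "payload": {
  "increments": [
    [[0, 0, 0], [0, 0, 0], 0.6],
    [[0, 0, 0], [0, 0, 0], 0.6],
    [[0, 0, 0], [0, 0, 0], 0.6],
    [[0, 0, 0], [0, 0, -10], 0.6],
    [[0, 0, 0], [0, 0, -20], 0.6],
    [[0, 0, 0], [0, 0, -30], 0.6],
    [[0, 0, 0], [0, 0, -30], 0.6],
    [[0, 0, 0], [0, 0, -30], 0.6],
    [[0, 0, 0], [0, 0, -10], 0.6]
  ]
}}

```text
time_s: 11.0
ee_pos: [0.5028, -0.1444, 0.2045]
eef_rot: [3.141, -0.003, 0.001]
force: [-0.4, -0.1, -0.1]
grip_width: 0.0567
```

```bash
python3 - <<'E'
from h import *
g=r2w(-.05,.145);print(g);go(*g,.2,99.5)
crop("side",240,150,440,300,4,"pics/s8.png")
E
```

```text
[0.48169403 0.31672652]
t 11.0 pos [ 0.5028 -0.1444  0.2045] rpy [179.9  -0.2   0. ] F [-0.4 -0.1 -0.1] w 0.0567
turn z -99.5 shift [458.3  55.3   4.5]
```

View pics/s8.png

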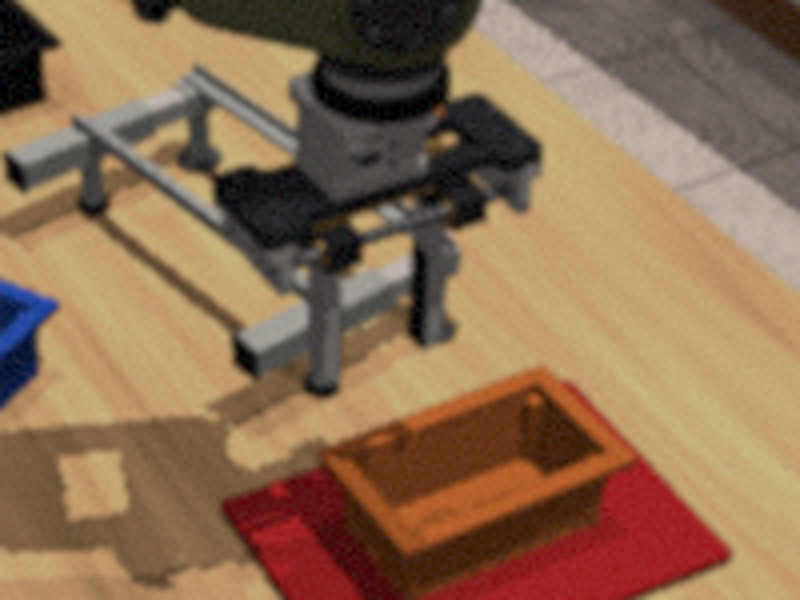

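{"api": "drive_tool", "payload": {
  "increments": [
    [[0, 0, -9.95], [0, 0, 0], 0.6],
    [[0, 0, -9.95], [0, 0, 0], 0.6],
    [[0, 0, -9.95], [0, 0, 0], 0.6],
    [[0, 0, -9.95], [0, 0, 0], 0.6],
    [[0, 0, -9.95], [0, 0, 0], 0.6],
    [[0, 0, -9.95], [0, 0, 0], 0.6],
    [[0, 0, -9.95], [0, 0, 0], 0.6],
    [[0, 0, -9.95], [0, 0, 0], 0.6],
    [[0, 0, -9.95], [0, 0, 0], 0.6],
    [[0, 0, -9.95], [0, 0, 0], 0.6],
    [[0, 0, 0], [48, 5.8, 0], 0.6],
    [[0, 0, 0], [48, 5.8, 0], 0.6],
    [[0, 0, 0], [48, 5.8, 0], 0.6],
    [[0, 0, 0], [48, 5.8, 0], 0.6],
    [[0, 0, 0], [48, 5.8, 0], 0.6],
    [[0, 0, 0], [48, 5.8, 0], 0.6],
    [[0, 0, 0], [48, 5.8, 0], 0.6],
    [[0, 0, 0], [48, 5.8, 0], 0.6],
    [[0, 0, 0], [48, 5.8, 0], 0.6],
    [[0, 0, 0], [26, 3, 0], 0.6]
  ]
}}

```text
time_s: 13.55
ee_pos: [0.48, 0.3185, 0.201]
eef_rot: [-3.14, 0.001, 1.739]
force: [0.9, -0.3, -0.2]
grip_width: 0.0565
```

```bash
python3 - <<'E'
from h import *
g=r2w(-.05,.145);go(*g,.062,99.5)
crop("side",200,110,400,260,4,"pics/s9.png")
E
```

```text
t 13.55 pos [0.48   0.3185 0.201 ] rpy [-179.9    0.    99.6] F [ 0.9 -0.3 -0.2] w 0.0565
turn z 0.1 shift [ -2.    1.4 139. ]
```

View pics/s9.png

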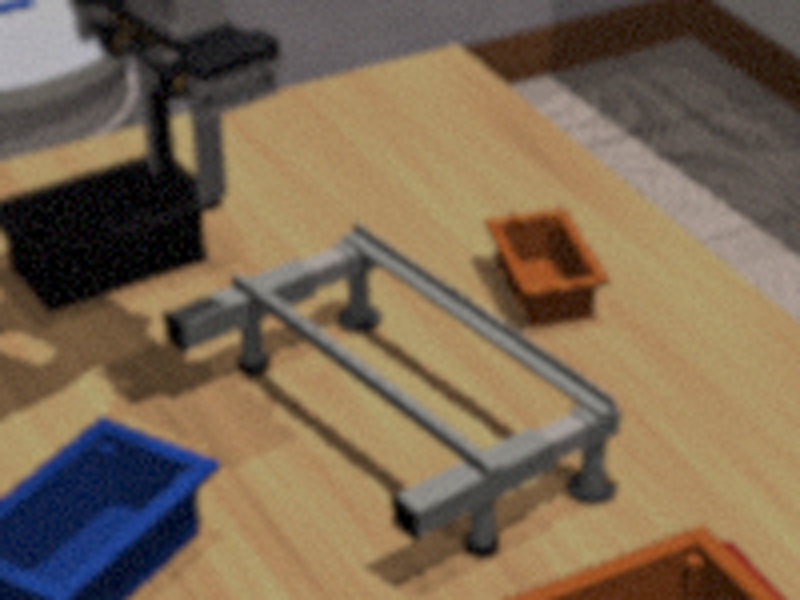

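{"api": "drive_tool", "payload": {
  "increments": [
    [[0, 0, 0], [-2, 1.4, 15], 0.6],
    [[0, 0, 0], [0, 0, 30], 0.6],
    [[0, 0, 0], [0, 0, 30], 0.6],
    [[0, 0, 0], [0, 0, 30], 0.6],
    [[0, 0, 0], [0, 0, 20], 0.6],
    [[0, 0, 0], [0, 0, 10], 0.6],
    [[0, 0, 0], [0, 0, 4], 0.6],
    [[0, 0, 0], [0, 0, 0], 0.6],
    [[0, 0, 0], [0, 0, 0], 0],
    [[0, 0, 0], [0, 0, 0], 0],
    [[0, 0, 0], [0, 0, 0], 0],
    [[0, 0, 0], [0, 0, 0], 0],
    [[0, 0, 0], [0, 0, 0], 0]
  ],
  "squeeze": 40
}}

```text
time_s: 15.22
ee_pos: [0.4823, 0.3175, 0.0639]
eef_rot: [3.14, -0.004, 1.738]
force: [-1.8, 21.2, -2.4]
grip_width: 0.0237
```

```bash
python3 - <<'E'
from h import *
g=r2w(-.05,.145);go(*g,.062,99.5)
print(w2r(ctrl.get_obs()['ee_pos']))
crop("side",200,110,400,260,4,"pics/s10.png")
E
```

```text
t 15.22 pos [0.4823 0.3175 0.0639] rpy [179.9  -0.2  99.6] F [-1.8 21.2 -2.4] w 0.0237
turn z 0.1 shift [-0.7 -0.7  1.9]
[-0.04929569  0.14565579]
```

View pics/s10.png

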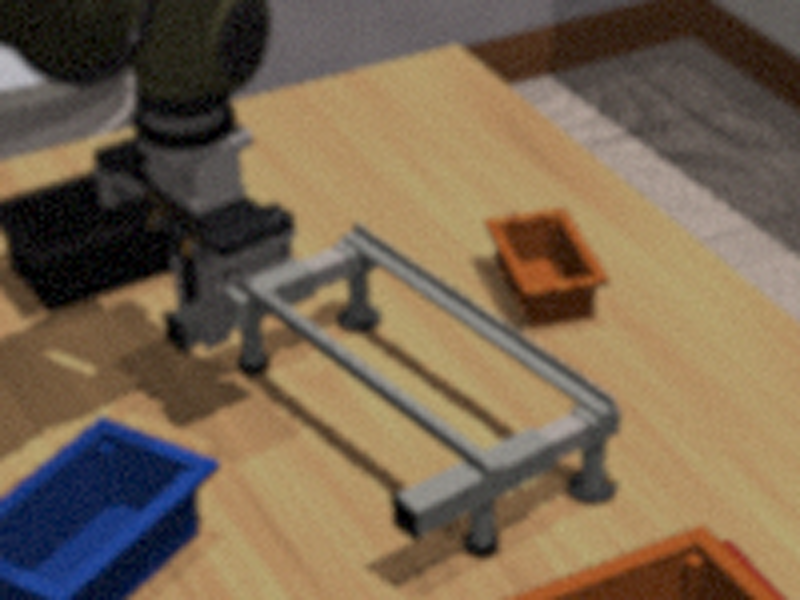

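Width is 23.7 mm, which is the sleeve's own 24 mm, so the button is pressed flush. Now I slide along tool -y.

{"api": "drive_tool", "payload": {
  "increments": [
    [[0, 0, 0], [0.8, 0, 0], 0],
    [[0, 0, 0], [0, -2, 0], 0],
    [[0, 0, 0], [0, -4, 0], 0],
    [[0, 0, 0], [0, -4, 0], 0],
    [[0, 0, 0], [0, -4, 0], 0],
    [[0, 0, 0], [0, -4, 0], 0],
    [[0, 0, 0], [0, -4, 0], 0],
    [[0, 0, 0], [0, -4, 0], 0],
    [[0, 0, 0], [0, -4, 0], 0],
    [[0, 0, 0], [0, -4, 0], 0],
    [[0, 0, 0], [0, -4, 0], 0],
    [[0, 0, 0], [0, -4, 0], 0],
    [[0, 0, 0], [0, -4, 0], 0],
    [[0, 0, 0], [0, -4, 0], 0],
    [[0, 0, 0], [0, -4, 0], 0],
    [[0, 0, 0], [0, -4, 0], 0],
    [[0, 0, 0], [0, 0, 0], 0]
  ]
}}

```text
time_s: 17.4
ee_pos: [0.425, 0.3078, 0.0639]
eef_rot: [3.14, -0.003, 1.738]
force: [-3.4, 15.0, -0.9]
grip_width: 0.0235
```

```bash
python3 - <<'E'
from h import *
go(.482,.317,.062,99.5)
print(w2r(ctrl.get_obs()['ee_pos']))
crop("side",200,110,400,260,4,"pics/s11.png")
E
```

```text
t 17.4 pos [0.425  0.3078 0.0639] rpy [179.9  -0.2  99.6] F [-3.4 15.  -0.9] w 0.0235
turn z 0.1 shift [-0.3 57.7  1.9]
[-0.10739079  0.14553752]
```

View pics/s11.png

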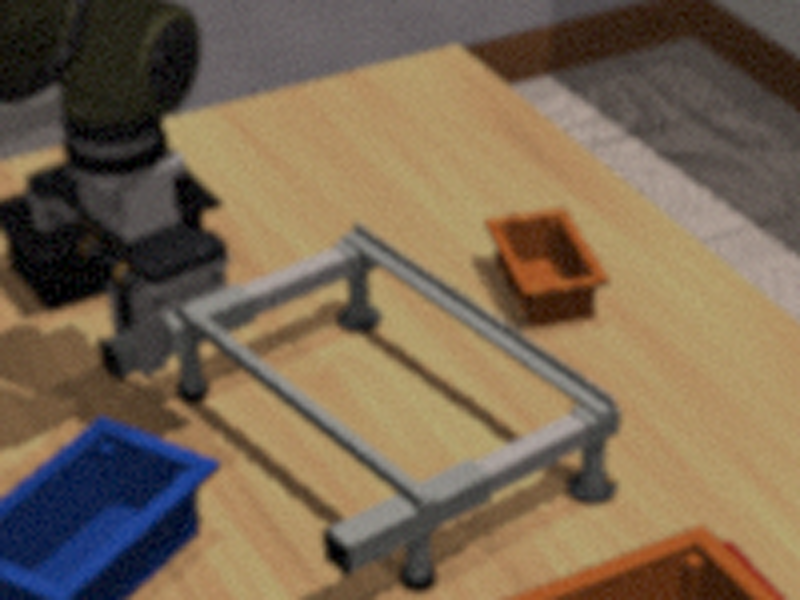

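The rail slides freely. It has moved 58 mm, with about 10 mm to go. I'll finish slowly and watch the force.

{"api": "drive_tool", "payload": {
  "increments": [
    [[0, 0, 0], [0, -3, 0], 0],
    [[0, 0, 0], [0, -2, 0], 0],
    [[0, 0, 0], [0, -2, 0], 0],
    [[0, 0, 0], [0, -1, 0], 0],
    [[0, 0, 0], [0, -1, 0], 0],
    [[0, 0, 0], [0, -1, 0], 0],
    [[0, 0, 0], [0, 0, 0], 0]
  ]
}}

```text
time_s: 18.32
ee_pos: [0.4154, 0.3061, 0.0639]
eef_rot: [3.14, -0.003, 1.738]
force: [-1.3, 16.1, -1.3]
grip_width: 0.0235
```

```bash
python3 - <<'E'
from h import *
go(.482,.317,.062,99.5)
print(w2r(ctrl.get_obs()['ee_pos']))
crop("top",170,190,290,280,6,"pics/t12.png")
E
```

```text
t 18.32 pos [0.4154 0.3061 0.0639] rpy [179.9  -0.2  99.6] F [-1.3 16.1 -1.3] w 0.0235
turn z 0.1 shift [-0.2 67.5  1.9]
[-0.11713128  0.14549688]
```

View pics/t12.png

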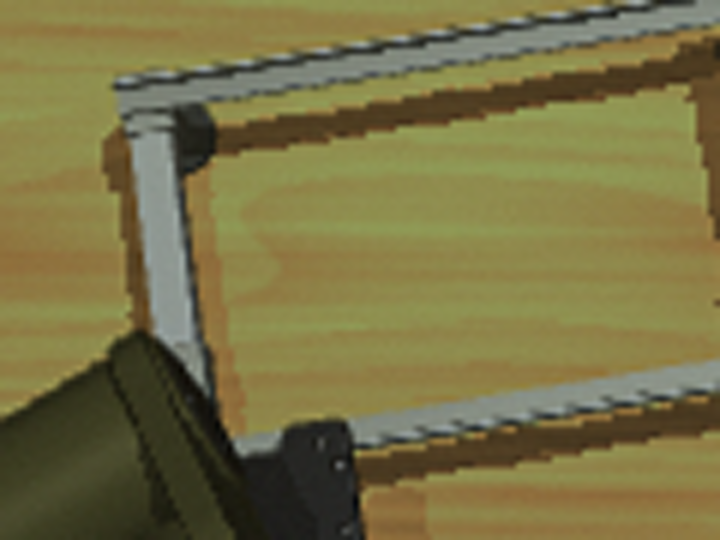

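{"api": "drive_tool", "payload": {
  "increments": [
    [[0, 0, 0], [0, -1, 0], 0],
    [[0, 0, 0], [0, 0, 0], 0]
  ]
}}

```text
time_s: 18.62
ee_pos: [0.4144, 0.3059, 0.0639]
eef_rot: [3.14, -0.003, 1.738]
force: [-0.8, 15.2, -2.8]
grip_width: 0.0239
```

{"api": "drive_tool", "payload": {
  "increments": [
    [[0, 0, 0], [0, -1, 0], 0],
    [[0, 0, 0], [0, 0, 0], 0]
  ]
}}

```text
time_s: 18.88
ee_pos: [0.4138, 0.3058, 0.0639]
eef_rot: [3.139, -0.003, 1.738]
force: [1.3, 17.8, -4.4]
grip_width: 0.0237
```

{"api": "drive_tool", "payload": {
  "increments": [
    [[0, 0, 0], [0, -1, 0], 0],
    [[0, 0, 0], [0, 0, 0], 0]
  ]
}}

```text
time_s: 19.12
ee_pos: [0.4134, 0.3058, 0.0639]
eef_rot: [3.137, -0.003, 1.738]
force: [5.9, 17.6, -8.3]
grip_width: 0.0236
```

{"api": "drive_tool", "payload": {
  "increments": [
    [[0, 0, 0], [0, 2, 0], 0],
    [[0, 0, 0], [0, 0, 0], 0],
    [[0, 0, 0], [0, 0, 0], 0.6],
    [[0, 0, 0], [0, 0, 0], 0.6],
    [[0, 0, 0], [0, 0, 0], 0.6],
    [[0, 0, 0], [0, 0, -20], 0.6],
    [[0, 0, 0], [0, 0, -30], 0.6],
    [[0, 0, 0], [0, 0, -30], 0.6],
    [[0, 0, 0], [0, 0, -30], 0.6],
    [[0, 0, 0], [0, 0, -30], 0.6]
  ]
}}

```text
time_s: 20.38
ee_pos: [0.4143, 0.304, 0.2045]
eef_rot: [-3.142, 0.0, 1.737]
force: [-0.7, 0.2, 0.7]
grip_width: 0.0562
```

```bash
python3 - <<'E'
from h import *
crop("top",170,190,320,290,5.3,"pics/t13.png")
crop("side",200,110,400,260,4,"pics/s13.png")
go(.58,-.09,.2,90)
E
```

```text
t 20.48 pos [0.4153 0.3046 0.2064] rpy [ 1.797e+02 -1.000e-01  9.950e+01] F [-0.  -0.1 -0.2] w 0.0568
turn z 9.5 shift [-394.6  164.7    6.4]
```

View pics/t13.png

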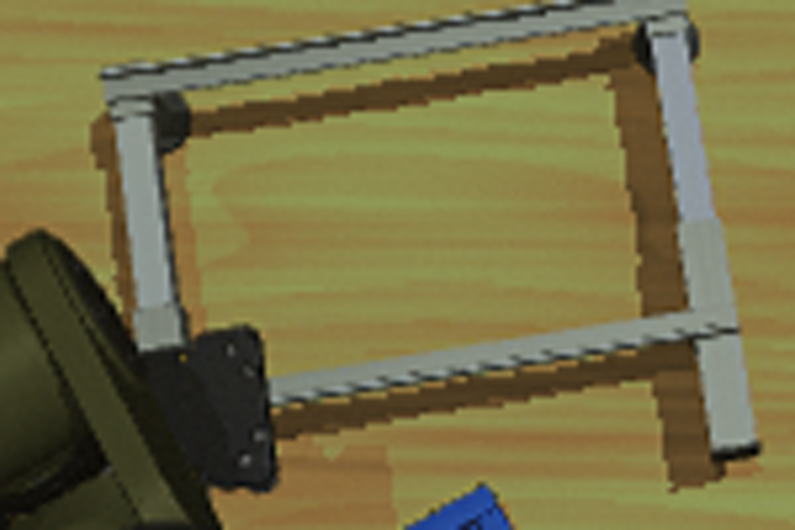

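View pics/s13.png

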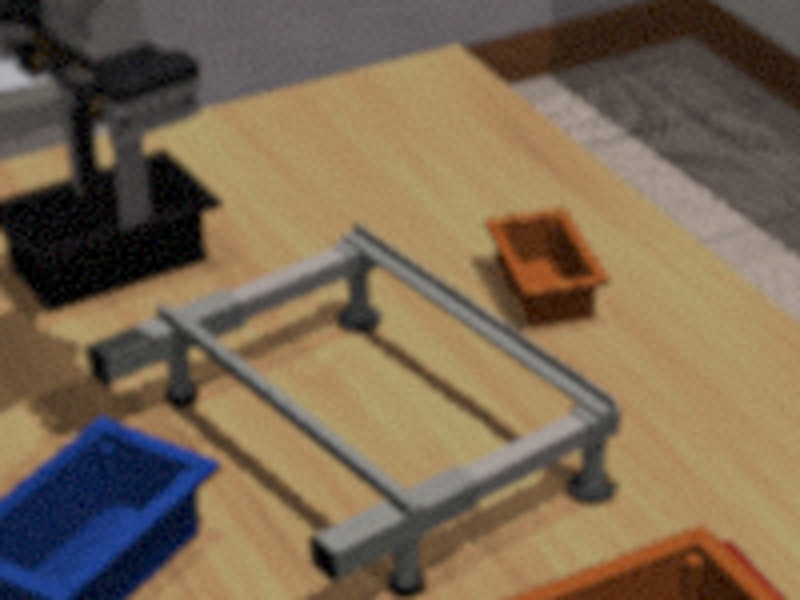

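```bash
python3 - <<'E'
from h import *
crop("top",310,160,430,280,5,"pics/t14.png")
crop("side",280,220,440,330,5,"pics/s14.png")
E
```

```text
(no output)
```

View pics/t14.png

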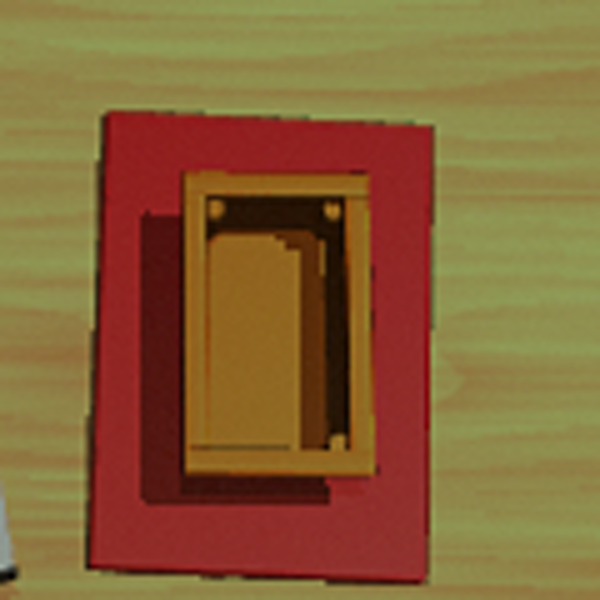

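View pics/s14.png

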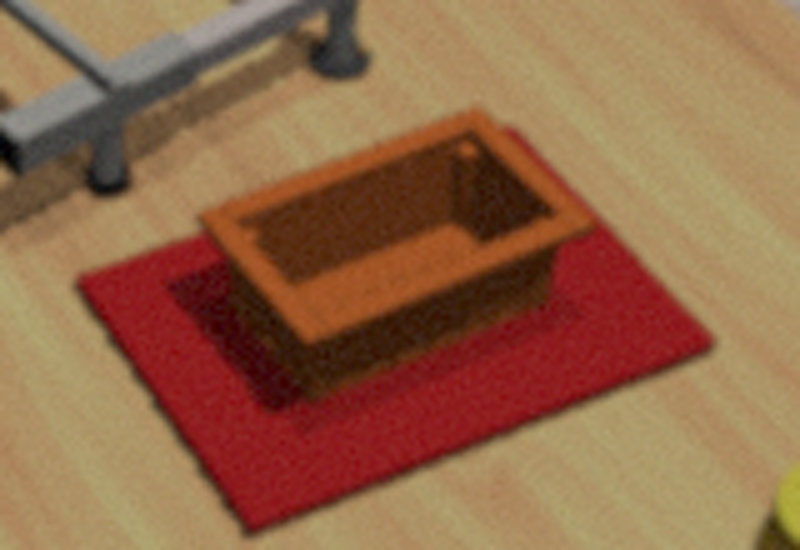

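```bash
python3 - <<'E'
from h import *
T=lambda u,v:(310+u/5-.4,160+v/5-.4); S=lambda u,v:(280+u/5-.4,220+v/5-.4)
A=show("pan top","top",[T(183,173),T(370,174),T(375,474),T(184,472)],.077)
B=show("pan side","side",[S(477,107),S(597,228),S(308,345),S(200,216)],.077)
print(A[:,:2].round(4),B[:,:2].round(4))
c=(A.mean(0)+B.mean(0))/2; t=c[:2]+[0,.04675];print(c,t);go(*t,.2,89.5)
# opened rack check: points on near rail
E
```

```text
pan top centre [ 0.5827 -0.1436  0.077 ] rack [-0.0266 -0.3257] sides [0.108 0.174 0.107 0.174] ang [-89.7 179.7  89.8  -0.2]
pan side centre [ 0.5804 -0.1474  0.077 ] rack [-0.0295 -0.3291] sides [0.11  0.172 0.107 0.173] ang [-90.7 179.7  89.8   0.9]
[[ 0.6694 -0.0901]
 [ 0.67   -0.1979]
 [ 0.4955 -0.1969]
 [ 0.4959 -0.0894]] [[ 0.6676 -0.0919]
 [ 0.6662 -0.2021]
 [ 0.4937 -0.2011]
 [ 0.4941 -0.0946]]
[ 0.58153312 -0.14551016  0.077     ] [ 0.58153312 -0.09876016]
t 20.57 pos [0.4143 0.304  0.2032] rpy [180.    0.   99.5] F [-0.5 -0.  -0.6] w 0.0567
turn z 10.0 shift [-401.3  170.7    3.2]
```

{"api": "drive_tool", "payload": {
  "increments": [
    [[0, 0, 9.5], [0, 0, 0], 0.6],
    [[0, 0, 0], [-20, 8.5, 0], 0.6],
    [[0, 0, 0], [-40.2, 16.9, 0], 0.6],
    [[0, 0, 0], [-40.2, 16.9, 0], 0.6],
    [[0, 0, 0], [-40.2, 16.9, 0], 0.6],
    [[0, 0, 0], [-40.2, 16.9, 0], 0.6],
    [[0, 0, 0], [-40.2, 16.9, 0], 0.6],
    [[0, 0, 0], [-40.2, 16.9, 0], 0.6],
    [[0, 0, 0], [-40.2, 16.9, 0], 0.6],
    [[0, 0, 0], [-40.2, 16.9, 0], 0.6],
    [[0, 0, 0], [-40.2, 16.9, 0], 0.6],
    [[0, 0, 0], [-20, 8.4, 0], 0.6],
    [[0, 0, 0], [0, 0, 0], 0.6]
  ],
  "squeeze": 50
}}

```text
time_s: 22.2
ee_pos: [0.5835, -0.098, 0.2022]
eef_rot: [-3.14, -0.0, 1.57]
force: [-1.4, -0.0, -0.2]
grip_width: 0.0561
```

```bash
python3 - <<'E'
from h import *
go(.5835,-.0978,.070,89.8)
crop("top",160,190,240,290,6,"pics/t15.png")
crop("side",200,130,400,280,4,"pics/s15.png")
E
```

```text
t 22.2 pos [ 0.5835 -0.098   0.2022] rpy [-179.9   -0.    90. ] F [-1.4 -0.  -0.2] w 0.0561
turn z 0.2 shift [  0.2   0.  132.2]
```

View pics/t15.png

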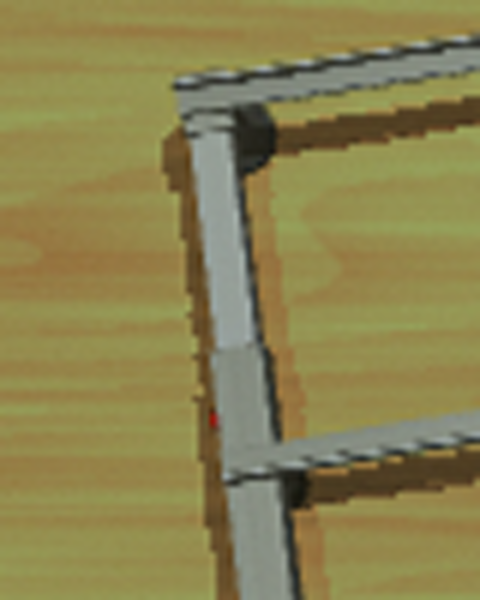

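View pics/s15.png

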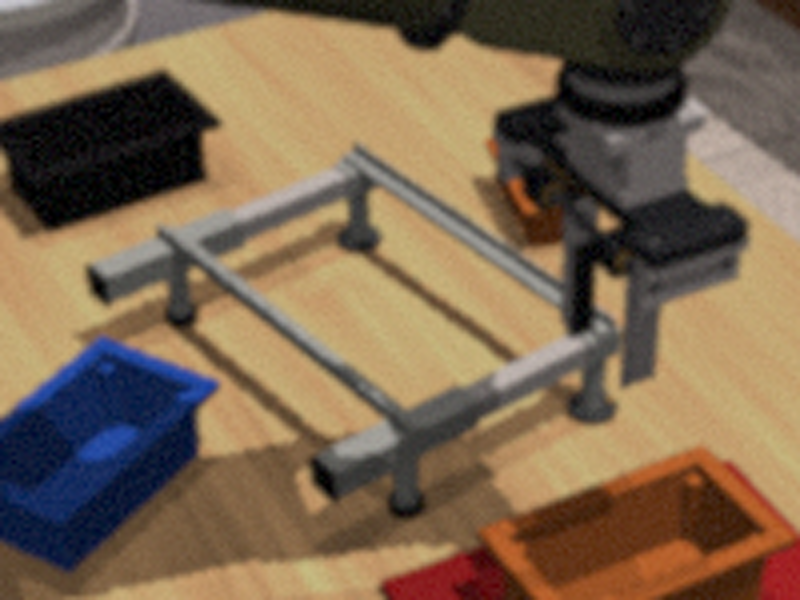

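The red button stands out again at top px (195,260), unchanged in place, and the near rail has moved to (202,269). Next is a quick position check of the opened rack.

```bash
python3 - <<'E'
from h import *
crop("top",170,180,330,290,5,"pics/t16.png")
for n,uv in(("far L",(160+176/6-.4,190+82/6-.4)),("near L",(160+226/6-.4,190+481/6-.4)),("near R",(170+740/5.3-.4,190+330/5.3-.4))):
    print(n,(w2r(onz("top",[uv],.088)[0])*1e3).round(1))
S=lambda u,v:(200+u/4-.4,130+v/4-.4)
for n,uv in(("far L",S(358,148)),("near L",S(160,230)),("near R",S(405,425))): print("side",n,(w2r(onz("side",[uv],.088)[0])*1e3).round(1))
E
```

```text
far L [107.7 156.5]
near L [-82.9 155.4]
near R [ -82.4 -155.6]
side far L [102.1 148.4]
side near L [-86.4 147.6]
side near R [ -84.6 -156.7]
```

View pics/t16.png

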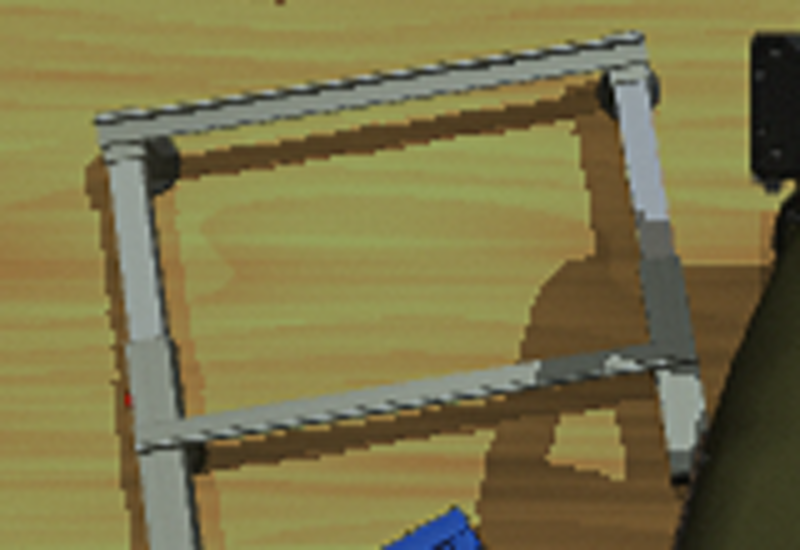

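{"api": "drive_tool", "payload": {
  "increments": [
    [[0, 0, 0], [0, 0, 15], 0.6],
    [[0, 0, 0], [0, 0, 25], 0.6],
    [[0, 0, 0], [0, 0, 25], 0.6],
    [[0, 0, 0], [0, 0, 25], 0.6],
    [[0, 0, 0], [0, 0, 20], 0.6],
    [[0, 0, 0], [0, 0, 15], 0.6],
    [[0, 0, 0], [0, 0, 7], 0.6],
    [[0, 0, 0], [0, 0, 0], 0.6],
    [[0, 0, 0], [0, 0, 0], 0],
    [[0, 0, 0], [0, 0, 0], 0],
    [[0, 0, 0], [0, 0, 0], 0],
    [[0, 0, 0], [0, 0, 0], 0],
    [[0, 0, 0], [0, 0, 0], 0]
  ],
  "squeeze": 50
}}

```text
time_s: 23.98
ee_pos: [0.5839, -0.0977, 0.072]
eef_rot: [3.141, 0.001, 1.572]
force: [-1.3, 0.0, 7.6]
grip_width: 0.0144
```

{"api": "drive_tool", "payload": {
  "increments": [
    [[0, 0, 0], [0, 0, -5], 0],
    [[0, 0, 0], [0, 0, -10], 0],
    [[0, 0, 0], [0, 0, -20], 0],
    [[0, 0, 0], [0, 0, -25], 0],
    [[0, 0, 0], [0, 0, -25], 0],
    [[0, 0, 0], [0, 0, -25], 0],
    [[0, 0, 0], [0, 0, -20], 0],
    [[0, 0, 0], [0, 0, -5], 0],
    [[0, 0, -9.5], [0, 0, 0], 0],
    [[0, 0, 0], [0, 0, 0], 0]
  ]
}}

```text
time_s: 25.22
ee_pos: [0.5834, -0.0974, 0.2058]
eef_rot: [-3.141, -0.0, 1.737]
force: [0.9, 0.2, -2.4]
grip_width: 0.0142
```

```bash
python3 - <<'E'
from h import *
go(*r2w(.0135,-.062+.04675),.205,99.5)
crop("top",280,150,440,270,5,"pics/t17.png")
crop("side",230,130,430,280,4,"pics/s17.png")
E
```

```text
t 25.23 pos [ 0.5834 -0.0974  0.2058] rpy [-179.9   -0.    99.5] F [ 0.9  0.2 -2.4] w 0.0142
turn z -0.0 shift [265.   31.6   0.8]
```

View pics/s17.png

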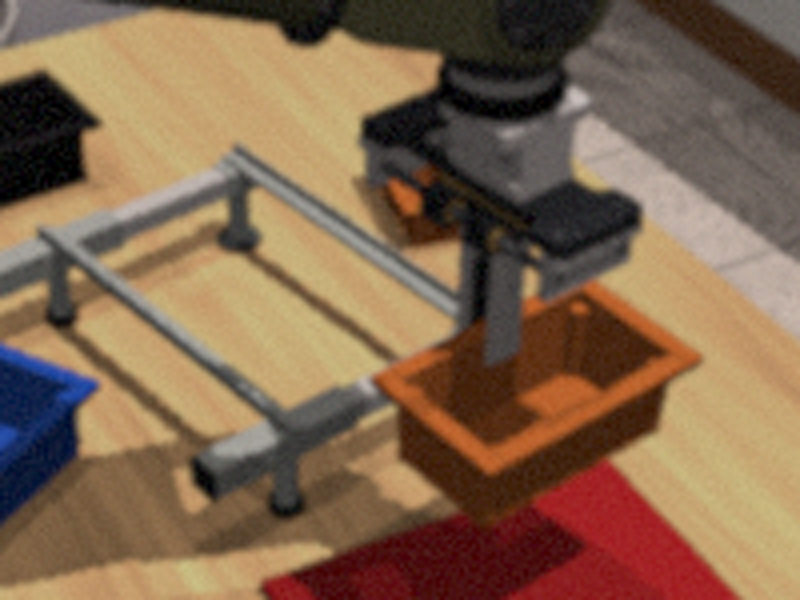

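View pics/t17.png

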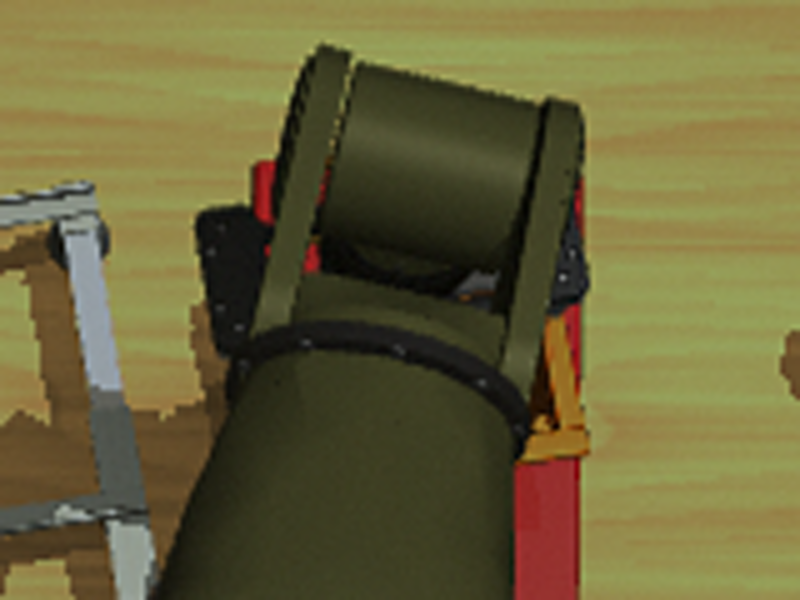

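```bash
python3 - <<'E'
from h import *
S=lambda u,v:(230+u/4-.4,130+v/4-.4)
A=show("pan","side",[S(373,379),S(490,474),S(702,358),S(596,281)],.211)
a=np.radians(99.5);p=ctrl.get_obs()['ee_pos'][:2];print("expected",p-.04675*np.array([np.cos(a),np.sin(a)]))
E
```

```text
pan centre [ 0.5872 -0.1506  0.211 ] rack [-0.0233 -0.3334] sides [0.108 0.172 0.098 0.175] ang [ -82.6    9.4   95.7 -173.9]
expected [ 0.59119339 -0.14354077]
```

{"api": "drive_tool", "payload": {
  "increments": [
    [[0, 0, 0], [15, 1.8, 0], 0],
    [[0, 0, 0], [29.4, 3.5, 0], 0],
    [[0, 0, 0], [29.4, 3.5, 0], 0],
    [[0, 0, 0], [29.4, 3.5, 0], 0],
    [[0, 0, 0], [29.4, 3.5, 0], 0],
    [[0, 0, 0], [29.4, 3.5, 0], 0],
    [[0, 0, 0], [29.4, 3.5, 0], 0],
    [[0, 0, 0], [29.4, 3.5, 0], 0],
    [[0, 0, 0], [29.4, 3.5, 0], 0],
    [[0, 0, 0], [14.8, 1.8, 0], 0],
    [[0, 0, 0], [0, 0, 10], 0],
    [[0, 0, 0], [0, 0, 20], 0],
    [[0, 0, 0], [0, 0, 10], 0],
    [[0, 0, 0], [0, 0, 5], 0],
    [[0, 0, 0], [0, 0, 0], 0]
  ]
}}

```text
time_s: 27.2
ee_pos: [0.571, 0.1688, 0.1614]
eef_rot: [-3.141, 0.0, 1.737]
force: [0.6, 0.7, -1.1]
grip_width: 0.0141
```

```bash
python3 - <<'E'
from h import *
go(*r2w(.0135,-.062+.04675),.083,99.5)
crop("side",210,120,370,240,5,"pics/s18.png")
crop("top",180,160,320,280,5,"pics/t18.png")
E
```

```text
t 27.2 pos [0.571  0.1688 0.1614] rpy [-180.     0.    99.5] F [ 0.6  0.7 -1.1] w 0.0141
turn z 0.0 shift [ 0.4 -0.1 78.4]
```

View pics/s18.png

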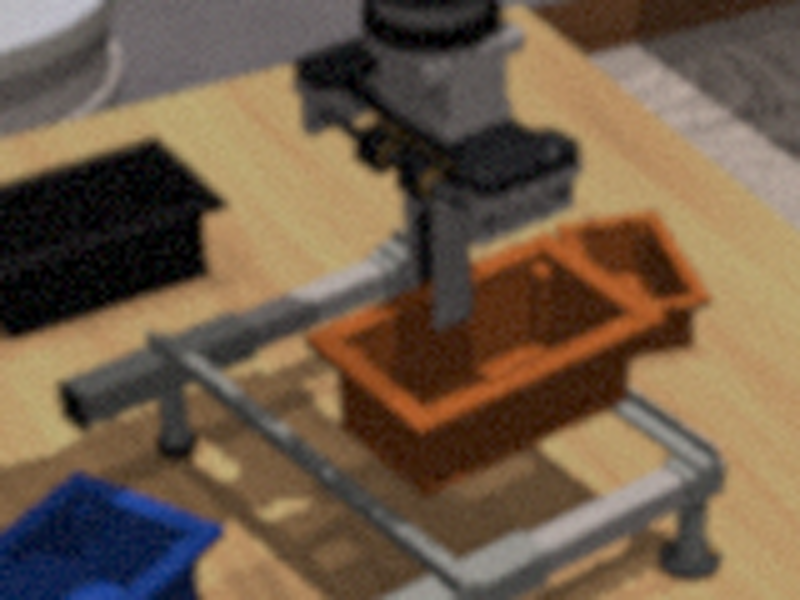

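View pics/t18.png

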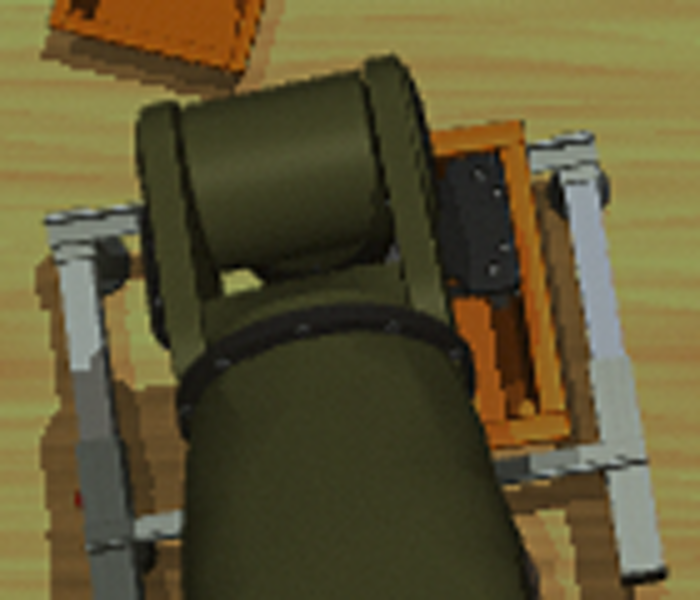

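```bash
python3 - <<'E'
from h import *
for uv in ((524,121),(571,440)): 
    P=onz("top",[(180+uv[0]/5-.4,160+uv[1]/5-.4)],.1664)[0];print(P,(w2r(P)*1e3).round(1))
E
```

```text
[0.67109914 0.08303823 0.1664    ] [  98.1 -116.8]
[0.49804169 0.05567756 0.1664    ] [ -77.1 -115.2]
```

{"api": "drive_tool", "payload": {
  "increments": [
    [[0, 0, 0], [0.4, 1, 10], 0],
    [[0, 0, 0], [0, 0, 20], 0],
    [[0, 0, 0], [0, 0, 20], 0],
    [[0, 0, 0], [0, 0, 12], 0],
    [[0, 0, 0], [0, 0, 5], 0],
    [[0, 0, 0], [0, 0, 0], 0]
  ]
}}

```text
time_s: 28.05
ee_pos: [0.5719, 0.1697, 0.0946]
eef_rot: [3.141, -0.0, 1.737]
force: [0.3, -0.1, -1.0]
grip_width: 0.0136
```

```bash
python3 - <<'E'
from h import *
go(*r2w(.0145,-.062+.04675),.083,99.5)
crop("side",230,150,370,255,5.7,"pics/s19.png")
crop("top",180,160,320,280,5,"pics/t19.png")
E
```

```text
t 28.05 pos [0.5719 0.1697 0.0946] rpy [180.   -0.   99.5] F [ 0.3 -0.1 -1. ] w 0.0136
turn z 0.0 shift [-0.3 -0.2 11.6]
```

View pics/s19.png

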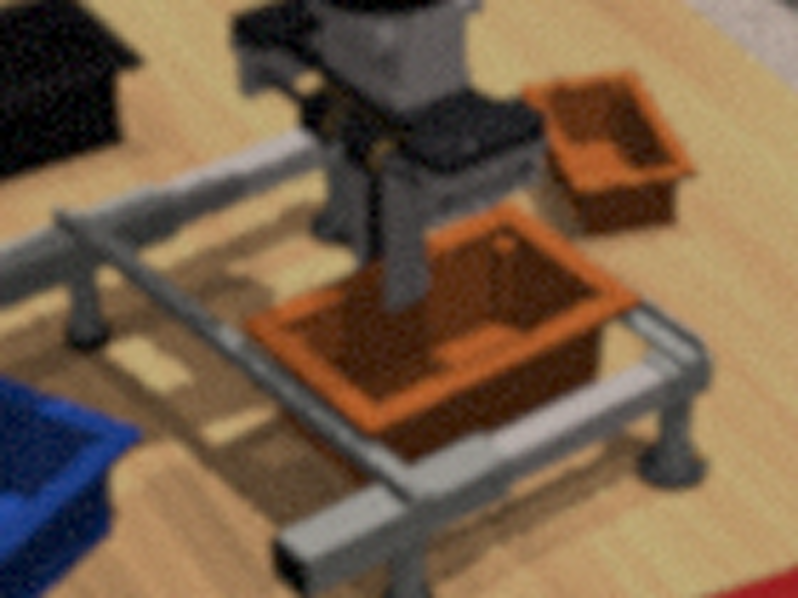

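View pics/t19.png

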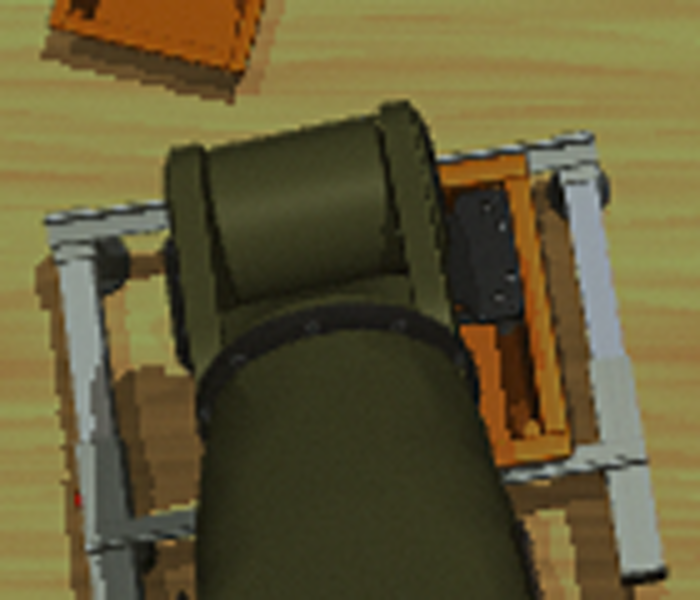

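{"api": "drive_tool", "payload": {
  "increments": [
    [[0, 0, 0], [0, 0, 3], 0],
    [[0, 0, 0], [0, 0, 3], 0],
    [[0, 0, 0], [0, 0, 2], 0],
    [[0, 0, 0], [0, 0, 0], 0]
  ]
}}

```text
time_s: 28.65
ee_pos: [0.5718, 0.1697, 0.0866]
eef_rot: [3.142, 0.0, 1.738]
force: [-1.0, 0.8, 2.2]
grip_width: 0.0141
```

{"api": "drive_tool", "payload": {
  "increments": [
    [[0, 0, 0], [0, 0, 2], 0],
    [[0, 0, 0], [0, 0, 1.5], 0],
    [[0, 0, 0], [0, 0, 0], 0]
  ]
}}

```text
time_s: 29.02
ee_pos: [0.572, 0.1697, 0.0837]
eef_rot: [3.141, 0.0, 1.738]
force: [-4.5, -0.4, 10.5]
grip_width: 0.0148
```

```bash
python3 - <<'E'
from h import *
go(*r2w(.0145,-.062+.04675),.083,99.5)
crop("side",230,150,370,255,5.7,"pics/s20.png")
E
```

```text
t 29.02 pos [0.572  0.1697 0.0837] rpy [180.    0.   99.6] F [-4.5 -0.4 10.5] w 0.0148
turn z 0.1 shift [-0.3 -0.2  0.7]
```

View pics/s20.png

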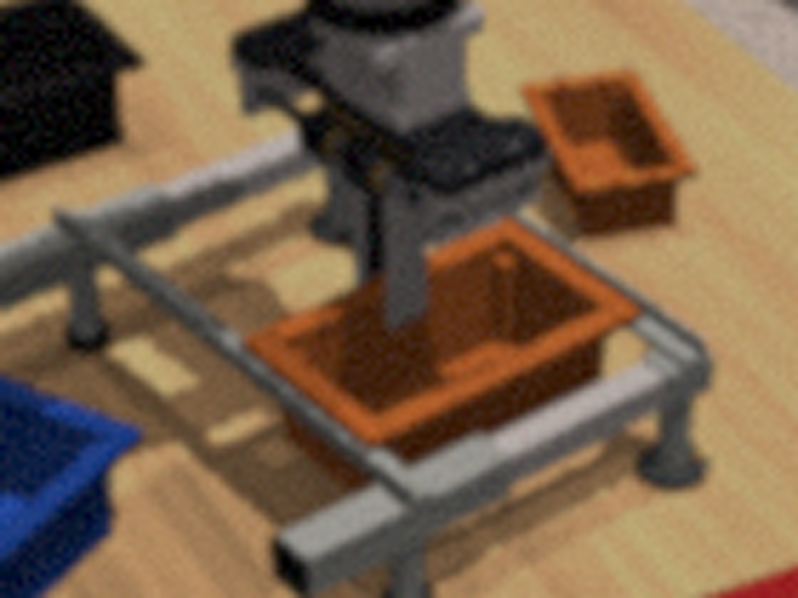

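{"api": "drive_tool", "payload": {
  "increments": [
    [[0, 0, 0], [0, 0, 0], 0.5],
    [[0, 0, 0], [0, 0, 0], 0.5],
    [[0, 0, 0], [0, 0, 0], 0.5],
    [[0, 0, 0], [0, 0, -10], 0.5],
    [[0, 0, 0], [0, 0, -20], 0.5],
    [[0, 0, 0], [0, 0, -30], 0.5],
    [[0, 0, 0], [0, 0, -30], 0.5],
    [[0, 0, 0], [0, 0, -30], 0.5],
    [[0, 0, 0], [-40, 0, -20], 0.5],
    [[0, 0, 0], [-40, 0, 0], 0.5],
    [[0, 0, 0], [-40, 0, 0], 0.5],
    [[0, 0, 0], [-40, 0, 0], 0.5],
    [[0, 0, 0], [-40, 0, 0], 0.5],
    [[0, 0, 0], [-40, 0, 0], 0.5],
    [[0, 0, 0], [-40, 0, 0], 0.5],
    [[0, 0, 0], [0, 0, 0], 0.5],
    [[0, 0, 0], [0, 0, 0], 0.5]
  ]
}}

```text
time_s: 31.2
ee_pos: [0.6182, -0.106, 0.2233]
eef_rot: [3.141, -0.0, 1.737]
force: [0.6, -0.4, -0.8]
grip_width: 0.0473
```

```bash
python3 - <<'E'
from h import *
crop("side",210,150,370,255,5,"pics/s21.png")
crop("top",180,160,320,280,5,"pics/t21.png")
E
```

```text
(no output)
```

View pics/s21.png

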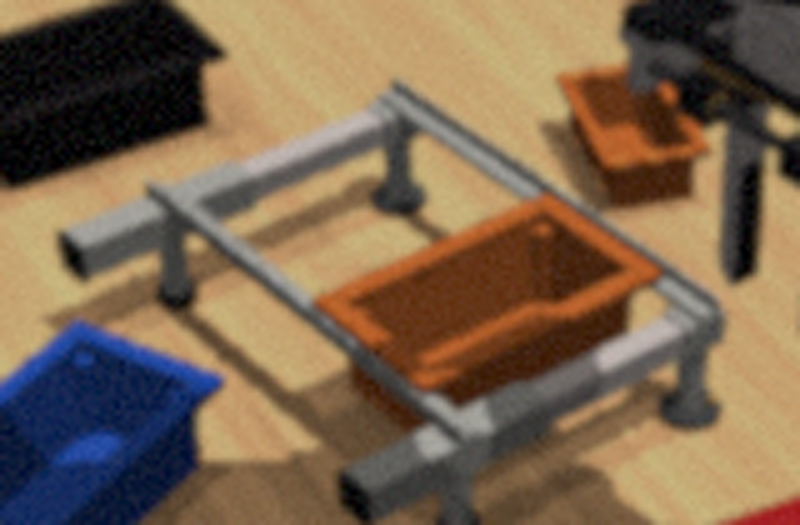

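View pics/t21.png

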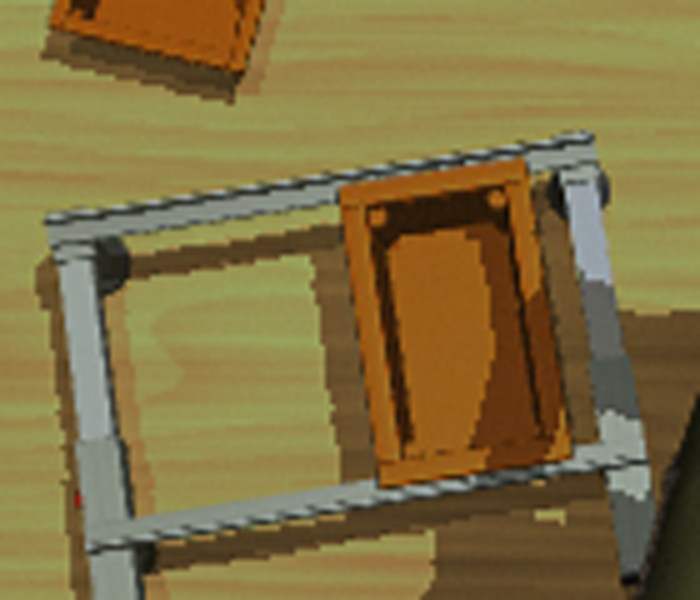

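```bash
python3 - <<'E'
from h import *
show("final","top",[(180+u/5-.4,160+v/5-.4) for u,v in((340,186),(526,159),(571,458),(380,487))],.088)
print(w2r(onz("top",[(180+78/5-.4,160+500/5-.4)],.064)[0]))
im=ctrl.camera("side");cv2.imwrite("pics/s22.png",im[:,:,::-1])
E
```

```text
final centre [0.5784 0.1241 0.088 ] rack [ 0.0135 -0.061 ] sides [0.106 0.174 0.107 0.174] ang [ -80.8 -170.8   99.2    9. ]
[-0.0498102  0.1626624]
```

View pics/s22.png

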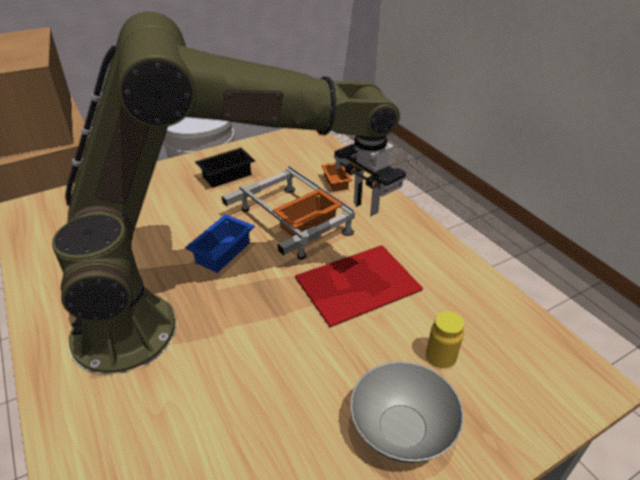

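The pan hangs level at rack (13.5, -61) mm with both short ends on the rails. The button stands out, with its tip at rack (-50, 163) mm. The black pan, jar and bowl are where they were, and the arm is clear of everything. Handing in.

```bash
python3 -c "
from station import ctrl
print(ctrl.hand_in())"
```

```text
the job is handed in; nothing more can be done
None
```

I did the job in the order asked and handed it in at about 31 s, within the 72 s limit. No verdict is reported, so the checks below are my own.

**What I did**
- I lifted the amber pan out by its free short rim and set it upright on the red board.
- I pinched the sleeve to press the button; the jaws closed to 23.7 mm on the 24 mm sleeve, so the button was flush. I then slid the near rail until it stopped, about 69.8 mm, which matches the 68 mm hole plus its play.
- I regripped the pan by a long rim and hung it back, turned a quarter turn, with its short ends on the two rails.

**Last checks**
- **Pan:** its centre is at rack (13.5, -61) mm by the top camera, against 14 mm expected along x. It is square to the rack within about 0.5°, and in the pictures it hangs level. By the sizes given, a second pan fits on the +y side.
- **Button:** it stands out again at its original spot, rack (-50, 163) mm, with the rail locked in the next hole.
- **Other things:** the black pan, jar, bowl, blue pan and small amber pan show no change in the pictures.
- **Forces:** the largest reading I saw was about 21 N sideways, while pinching the sleeve. I read forces only at the end of each move, not throughout.

**Disagreement:** the side camera's positions came out 2–8 mm away from the top camera's and the arm's. For the final hang I relied on the top camera and the arm's own position.

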